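# Lock the dishwasher filter into its housing

## Robot

A 7-joint arm with a two-finger parallel gripper is mounted at the origin on the work surface. World frame = base frame: x ahead of the robot, y to its left, z up, the work surface at z = 0. Lengths are in m, angles in rad, forces in N, time in s.
With the tool pointing down it reaches from about 0.425 to 1.025 m from the base axis. Payload 9.4 kg.
Tool frame: the origin (TCP) lies midway between the tips of the shut fingers; the grasp point (between the pads) lies 19 mm behind it; x points along the fingers, y is the direction in which the jaws open and shut, and the axes are right-handed (so a half turn about x gives the same grasp; the last joint's range is limited). The gripper opens to 85 mm and grips with 20 to 120 N. Pads are 22 mm wide; open, the fingers measure 114 mm over their backs; the gripper's body (76 mm by 85 mm) begins 54 mm behind the grasp point. The pads swing forward as they close: fully open they stand 13 mm farther back than shut.
Start: joints at [-1.316, 0.599, -0.003, 1.599, 0.002, 0.943, -0.08], TCP at [0.236, 0.685, 0.231] pointing down, gripper open.
Joint ranges: [-2.57, 2.57], [-0.35, 1.97], [-1.29, 1.29], [0.11, 2.56], [-1.05, 4.19], [0.11, 1.86], [-2.63, 2.63]. Speed limits (rad/s): [2.22, 2.22, 3.01, 3.01, 3.14, 3.14, 3.14].

## Interface

Orientations are given as a unit quaternion [x, y, z, w].
In Python, from plant import bot, eyes gives the robot as it stands.
- The arm moves only by the shell command python3 -m creep 'ROWS' [OPENING]. ROWS is JSON, a list that holds one entry, the list of rows, each a list of 6 numbers: the shift along the tool's x, y, z in mm, then the turn, a rotation vector about the tool's x, y, z in degrees. A call has 1 to 20 rows; each row shifts and turns the commanded pose from where the row before left it, along the tool's axes as they then stand; what a row does not reach is not made up. A row lasts 1/12 s, in which the tool goes at most 41.7 mm and 7.16 degrees, less where a joint would pass 70% of its speed; a pose out of reach is approached as far as the arm can. A call is refused whole if a number of a shift passes 41.7 or a number of a turn 7.16, either way. A call with a gripper value outside its range is refused whole. OPENING is the closure, from -1 (fully open) to 1 (shut), set as the call begins (- or left out, the last holds). The fingers move at their own pace and stop on an object; the grip force is fixed at half the most. Time passes only in rows, so rows that do not move let the fingers close. It gives the time, the measured TCP pose, the force and the opening at its end, in the units of the state.
- bot.get_state(): the state, without advancing time (a new reading comes with each control period).
- eyes.camera(name): name is "side" or "top"; returns the picture (384x512x3 uint8, red, green, blue); there is no depth.
- eyes.camera_model(name): a dict with "fx", "fy", "cx", "cy" (pixels), "k1" (the pictures are not rectified: a ray, as slopes to the right and down, at radius r is drawn at 1 + k1 r^2 times it, then the intrinsics apply), "view" (4x4, takes a point from world to camera coordinates). Camera axes: x right, y up, looking along -z (the intrinsics and any distortion apply to the point x, -y, -z); pixel columns grow to the right and rows downward; lengths in m; the calibration is good to about 2 mm. A picture is of the moment at which its call begins. camera_model takes no time and is no camera call.
- bot.job_done(): hands the job in, once; it reports no verdict.
The state is a dict: "time_s": time; "joints": joint angles; "joint_vel": joint speeds; "effort": joint torques, N m; "ee_pos": TCP position; "ee_rot": TCP orientation; "ft_force": force on the tool from outside, world axes, zero at the start; "torque": the same for the moment, N m; "grip_width": opening from 0.0 (shut) to 1.0 (fully open).
Only numpy, scipy, OpenCV 4.12 (cv2) and the standard library are available. Lean on these libraries where they do the work, as an engineer would, in place of code of your own. Each camera call takes 0.05 s, during which the arm holds its last target. There are 200 camera calls.

## Task

The cleaned dishwasher filter is standing proud on its spring: press it down into its housing and, while keeping it down, slide the orange keeper fully home over the filter's edge so that it stays locked in when you let go. Work gently: never load the filter or the keeper with more than 22 N, and leave the other things on the counter where they are.

Things in the scene. Friction and masses are not known exactly. Their poses are not given: they have to be found in the camera images.
- housing: Mid-grey open-sided filter housing fixed to the counter, 130 (x) x 170 (y) x 70 mm high; origin: centre of its underside, z up; offsets below are in its frame. The keeper slides along its +y on the deck, between dark guides (inner faces x = +-50 mm, tops about 96 mm high). Keeper and rubber seat sit up to 6 mm higher or lower from unit to unit, not measured.
- bar_open (a point): Fixed to the housing: centre of the -y face of the orange keeper's raised pull bar at keeper = 0 (y +14 mm, nominal height 110 mm). The bar runs across x: 98 long, 12 thick (y), 103 to 117 mm high, uprights at x = +-44 mm. It moves +y with the keeper. Closed fingers pressing the cap can slide along it in +y and push this face.
- tongue_open (a point): Fixed to the housing: middle of the +y edge of the keeper's flat tongue at keeper = 0 (y -38 mm, nominal height 87 mm, tongue 6 mm thick, 28 mm long, 98 wide). Tongue and bar are joined by side rails 78 mm apart; between them (52 mm in y) the cap is open from above.
- press_point (a point): Point on the flat top of the filter's light grey cap, moving with the filter; housing frame x 0, y -10 mm, 95 mm high when free. Cap: 44 mm in x, 77 mm in y (from -32 to +45 mm), over a pale mesh core. Fingers slide on it with ordinary plastic friction.
- filter (a joint): Depth the filter is pressed, m; 0 = free. Spring: 4 N at first, +0.2 N per mm; after 4 to 16 mm (hidden) it meets a rubber seat adding 7 N per mm. The tongue passes over the cap only when about 0.6 mm into the rubber (9 to 11.5 N in all); else it jams on the cap's side. Once trapped, the filter rests up against the tongue.
- keeper (a joint): Travel of the keeper in housing +y, m: starts 0 to 0.004 (open), 0.024 = fully home on its stop, tongue 18 mm over the cap. About 2 N of friction; stays where left. From 0.006 the tongue is over the cap.
- cup: Loose red cup, 90 mm across, 110 mm high, origin at the centre of its underside; leave alone
- soap: Loose white soap bottle with black cap, 68 mm across, 150 mm high, origin at the centre of its underside; leave alone
- bowl: Loose blue bowl, 130 mm across, 50 mm high, origin at the centre of its underside; leave alone
- spoon: Loose steel spoon with wooden handle, 180 mm long, origin near its middle, lying on the counter; leave alone
There are look-alikes about, which are no part of the job. Leave any purple or turquoise look-alike of the housing alone.

How it is judged:
On the way:
1. the filter is pressed down at least 4 mm while the keeper is still open (under 8 mm) (value of joint filter above 0.004 m and value of joint keeper below 0.008 m), for 0.1 s.
At the end, for the whole second after the job is handed in: keeper slid at least 21 of its 24 mm, filter held down by it by at least 4 mm with nothing touching it, the bystanders at rest where they stood (within 30 mm) (value of joint keeper above 0.021 m and value of joint filter above 0.004 m and linear speed of each of cup, soap, bowl below 0.02 m/s).
It fails at once if the filter is loaded by the robot with more than 22 N (contact force between any of the arm, the fingers and filter above 22 N).
It fails at once if the keeper is loaded by the robot with more than 22 N (contact force between any of the arm, the fingers and keeper above 22 N).
It fails at once if the cup, soap bottle, bowl or spoon is moved more than 30 mm (distance of any of cup, soap, bowl, spoon from where it was at the start of the episode above 0.03 m).
It also fails if it takes over 51 s, if anything falls off the work surface, if the arm or the gripper's body presses on something with over 40 N, if the wrist force passes 120 N, or if a joint passes its speed limit or range.

## Working session

There is one attempt and no reset: what is moved stays moved. The work goes in short steps, Python scripts to look and compute and a shell command to move; the robot and the scene stay as the last step left them, time stands still between calls to the robot, and variables do not carry over. Pictures are saved under pics/ and viewed, about 8 in all and at most 12, crops included, and the job is handed in when it is done.

```bash
mkdir -p pics; ls; python3 - <<'E'
from plant import bot, eyes
import cv2, numpy as np
for n in ("side","top"):
    im=eyes.camera(n); cv2.imwrite(f"pics/{n}0.png",im[:,:,::-1])
    m=eyes.camera_model(n); print(n,{k:(np.round(v,4).tolist()) for k,v in m.items()})
s=bot.get_state(); print({k:np.round(v,3).tolist() for k,v in s.items()})
E
```

```text
pics
side {'fx': 438.3427, 'fy': 438.3427, 'cx': 256.7205, 'cy': 191.5897, 'k1': -0.1016, 'view': [[-0.9557, -0.2944, 0.004, 0.5173], [0.2242, -0.7186, 0.6583, -0.1733], [-0.1909, 0.6301, 0.7527, -1.0184], [0.0, 0.0, 0.0, 1.0]]}
top {'fx': 352.0547, 'fy': 352.0547, 'cx': 253.123, 'cy': 192.0628, 'k1': -0.1119, 'view': [[0.0124, -0.9999, -0.0105, 0.0057], [0.9976, 0.0116, 0.0687, -0.5544], [-0.0685, -0.0114, 0.9976, -1.0258], [0.0, 0.0, 0.0, 1.0]]}
{'time_s': 0.1, 'joints': [-1.316, 0.6, -0.003, 1.6, 0.002, 0.943, -0.08], 'joint_vel': [0.001, -0.001, 0.002, -0.001, -0.0, 0.0, 0.001], 'effort': [0.006, -77.799, 1.57, -25.862, 0.013, 0.006, 0.0], 'ee_pos': [0.236, 0.685, 0.231], 'ee_rot': [0.116, 0.697, -0.117, 0.697], 'ft_force': [0.017, 0.728, 0.464], 'torque': [-0.04, -0.012, 0.001], 'grip_width': 1.002}
```

View pics/top0.png

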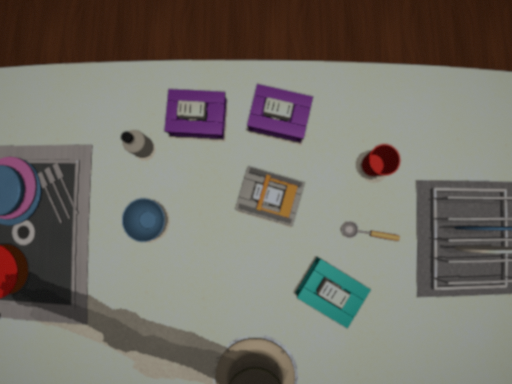

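View pics/side0.png

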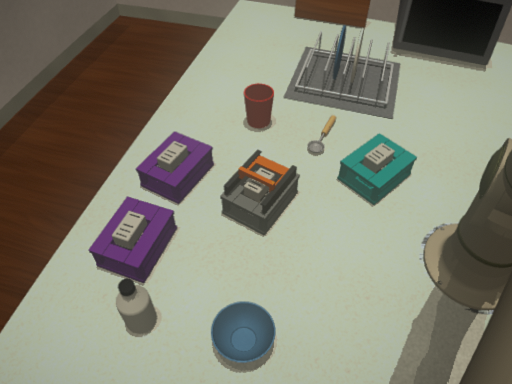

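The top view shows the grey housing with the orange keeper at (270,194). Two purple look-alikes sit at (196,113) and (280,112), and a turquoise one at (334,292). In the side view the grey housing is at (260,190). Only the grey one with orange parts fits the description, so I'll confirm it in one enlarged crop.

```bash
python3 - <<'E'
import cv2, numpy as np
t=cv2.imread("pics/top0.png")[155:235,225:315]; s=cv2.imread("pics/side0.png")[145:240,210:310]
f=lambda a:cv2.resize(a,(400,int(a.shape[0]*400/a.shape[1])),interpolation=cv2.INTER_CUBIC)
a,b=f(t),f(s); print(a.shape,b.shape)
c=np.zeros((400,800,3),np.uint8); c[:a.shape[0],:400]=a; c[:b.shape[0],400:]=b
cv2.imwrite("pics/crop.png",c)
E
```

```text
(355, 400, 3) (380, 400, 3)
```

View pics/crop.png

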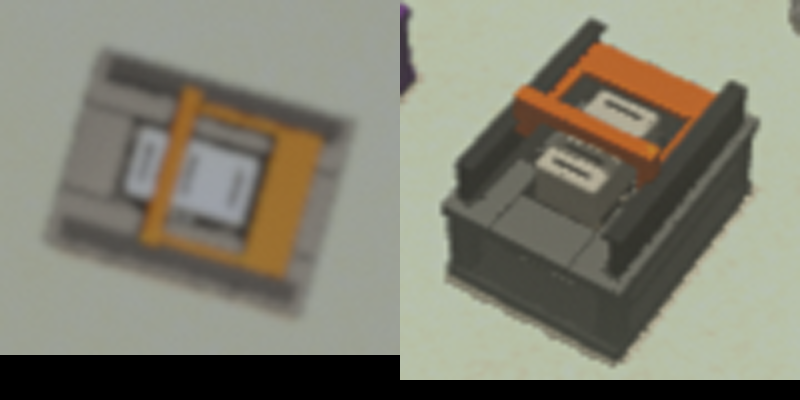

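The crop confirms it: a grey housing with dark guides and an orange keeper. In the top crop the bar is at (172,165), on the left, and the tongue at (290,195), so housing +y points left and slightly up, roughly world +y. Next I'll measure the pose from both views.

```bash
cat > h.py <<'E'
import numpy as np, cv2, json, os
from plant import bot, eyes
from scipy.spatial.transform import Rotation as R
def ray(n,uv):
    m=eyes.camera_model(n); K=np.array([[m['fx'],0,m['cx']],[0,m['fy'],m['cy']],[0,0,1]])
    p=cv2.undistortPoints(np.array(uv,float).reshape(-1,1,2),K,np.array([m['k1'],0,0,0]))[:,0]
    V=np.array(m['view']); d=np.c_[p[:,0],-p[:,1],-np.ones(len(p))]@V[:3,:3]
    return -V[:3,:3].T@V[:3,3], d/np.linalg.norm(d,axis=1)[:,None]
def plane(n,uv,z):
    c,d=ray(n,uv); return c+d*((z-c[2])/d[:,2])[:,None]
def tri(a,b):
    c1,d1=ray('top',[a]);c2,d2=ray('side',[b]);d1=d1[0];d2=d2[0]
    s=np.linalg.lstsq(np.c_[d1,-d2],c2-c1,rcond=None)[0]
    p,q=c1+s[0]*d1,c2+s[1]*d2; return (p+q)/2,np.linalg.norm(p-q)
E
python3 - <<'E'
from h import *
np.set_printoptions(precision=4,suppress=True)
T=lambda x,y:((x+.5)/4.444-.5+225,(y+.5)/4.444-.5+155)
S=lambda x,y:((x-400+.5)/4-.5+210,(y+.5)/4-.5+145)
# housing underside corners, side view (-x? left, near, right), z=0
P=plane('side',[S(448,278),S(617,364),S(750,197)],0); print("base",P,[np.linalg.norm(P[i+1]-P[i]) for i in (0,1)])
mid=(P[0]+P[2])/2; a=P[2]-P[1]; b=P[0]-P[1]; print("centre",mid,"ydir(-a)",np.degrees(np.arctan2(-a[1],-a[0])),"x dir(b)",np.degrees(np.arctan2(b[1],b[0])))
Q=plane('top',[T(103,50),T(355,120),T(300,318),T(45,240)],0.07); print("deck",Q,[np.linalg.norm(Q[i]-Q[i-1]) for i in range(4)],Q.mean(0)); v=Q[0]-Q[1]+Q[3]-Q[2];print(np.degrees(np.arctan2(v[1],v[0])))
# bar top: ends (mid of top face end), tongue outer corners
for nm,t,s in (("bar+x",T(193,89),S(519,90)),("bar-x",T(152,243),S(660,150)),("tng-y+x",T(323,128),S(592,42)),("tng-y-x",T(287,277),S(716,95)),("tng+y-x",T(248,265),S(690,130))): print(nm,*tri(t,s))
# masks
for n in ('top','side'):
    im=cv2.imread(f"pics/{n}0.png"); h=cv2.cvtColor(im,cv2.COLOR_BGR2HSV); m=cv2.inRange(h,(8,120,80),(25,255,255))
    box=(slice(155,235),slice(225,315)) if n=='top' else (slice(145,240),slice(210,310))
    k=np.zeros_like(m);k[box]=m[box]; ys,xs=np.nonzero(k); print(n,len(xs),cv2.minAreaRect(np.c_[xs,ys].astype(np.float32)))
    if n=='top':
        W=plane('top',np.c_[xs,ys],0.1)[:,:2]; r=cv2.minAreaRect((W*1000).astype(np.float32)); print("rect mm",r)
E
```

```text
base [[ 0.6245  0.0336  0.    ]
 [ 0.5027  0.0658  0.    ]
 [ 0.4569 -0.0902  0.    ]] [np.float64(0.12605924158941065), np.float64(0.1625956982387428)]
centre [ 0.5407 -0.0283  0.    ] ydir(-a) 73.63605114624004 x dir(b) -14.790310704468887
deck [[ 0.6252  0.0279  0.07  ]
 [ 0.5822 -0.1333  0.07  ]
 [ 0.4561 -0.0989  0.07  ]
 [ 0.5035  0.063   0.07  ]] [np.float64(0.1267151460086985), np.float64(0.16681530473461179), np.float64(0.13067025932541879), np.float64(0.16868261395278608)] [ 0.5417 -0.0353  0.07  ]
74.36537161798037
bar+x [ 0.5946 -0.0284  0.1197] 0.00041537012836980055
bar-x [ 0.5004 -0.0048  0.1214] 0.0019395783853909476
tng-y+x [ 0.5742 -0.1108  0.0899] 0.0015394573861801496
tng-y-x [ 0.4835 -0.0883  0.0906] 0.003208398091086154
tng+y-x [ 0.492  -0.0644  0.0799] 0.005968253707995439
top 583 ((276.67926025390625, 196.1226348876953), (33.51597213745117, 36.40054702758789), 15.94539737701416)
rect mm ((538.5193481445312, -53.288551330566406), (91.91999053955078, 99.89924621582031), 74.71366119384766)
side 655 ((262.04052734375, 171.74322509765625), (45.094520568847656, 28.679931640625), 24.227745056152344)
```

```bash
cat >> h.py <<'E'
np.set_printoptions(precision=4,suppress=True)
O=np.array([0.5417,-0.0353,0]); a=np.radians(75); Y=np.array([np.cos(a),np.sin(a),0]); X=np.array([np.sin(a),-np.cos(a),0])
def hs(s=None):
    s=s or bot.get_state(); p=np.array(s['ee_pos'])-O; Rm=R.from_quat(s['ee_rot']).as_matrix()
    f=np.array(s['ft_force'])
    print("t",s['time_s'],"h mm",np.round([1e3*p@X,1e3*p@Y,1e3*p[2]],2),"F hx,hy,z",np.round([f@X,f@Y,f[2]],2),"grip",s['grip_width']); return s,Rm
E
python3 - <<'E'
from h import *
s,Rm=hs(); print(Rm)
for sg in (1,-1):
    Rt=np.c_[[0,0,-1],sg*X,np.cross([0,0,-1],sg*X)]; rv=np.degrees((R.from_matrix(Rm).inv()*R.from_matrix(Rt)).as_rotvec()); print(sg,rv,"tool z.Y",Rt[:,2]@Y)
t=O-0.010*Y; t[2]=.2; d=1e3*(t-s['ee_pos']); print("target",t,"world d",d,"in tool now",Rm.T@d)
E
```

```text
t 0.1 h mm [-481.65  616.7   230.51] F hx,hy,z [-0.17  0.71  0.46] grip 1.0016619011156855
[[-0.0003  0.3257  0.9455]
 [-0.0013  0.9455 -0.3257]
 [-1.     -0.0014  0.0001]]
1 [85.99    0.0654  0.0574] tool z.Y -1.0
-1 [-94.0099  -0.0585   0.0667] tool z.Y 1.0
target [ 0.5391 -0.045   0.2   ] world d [ 303.0388 -730.0076  -30.5054] in tool now [  31.3899 -591.4424  524.2946]
```

```bash
python3 -m creep '[[[0,-29.6,26.2,0,0,0],[0,-29.6,26.2,0,0,0],[0,-29.6,26.2,0,0,0],[0,-29.6,26.2,0,0,0],[0,-29.6,26.2,0,0,0],[0,-29.6,26.2,0,0,0],[0,-29.6,26.2,0,0,0],[0,-29.6,26.2,0,0,0],[0,-29.6,26.2,0,0,0],[0,-29.6,26.2,0,0,0],[0,-29.6,26.2,0,0,0],[0,-29.6,26.2,0,0,0],[0,-29.6,26.2,0,0,0],[0,-29.6,26.2,0,0,0],[0,-29.6,26.2,0,0,0],[0,-29.6,26.2,0,0,0],[0,-29.6,26.2,0,0,0],[0,-29.6,26.2,0,0,0],[0,-29.6,26.2,0,0,0],[0,-29.6,26.2,0,0,0]]]' 1
python3 -m creep '[[[0,0,0,7.1,0,0],[0,0,0,7.1,0,0],[0,0,0,7.1,0,0],[0,0,0,7.1,0,0],[0,0,0,7.1,0,0],[0,0,0,7.1,0,0],[0,0,0,7.1,0,0],[0,0,0,7.1,0,0],[0,0,0,7.1,0,0],[0,0,0,7.1,0,0],[0,0,0,7.1,0,0],[0,0,0,7.1,0,0],[0,0,0,0.8,0,0],[0,0,0,0,0,0],[0,0,0,0,0,0],[0,0,0,0,0,0]]]'
python3 - <<'E'
from h import *
s,Rm=hs(); Rt=np.c_[[0,0,-1],X,-Y]; print(np.degrees((R.from_matrix(Rm).inv()*R.from_matrix(Rt)).as_rotvec()))
t=O-0.010*Y; t[2]=.13; print(Rm.T@(t-s['ee_pos'])*1e3, s['ft_force'])
E
```

```text
time_s: 1.77
ee_pos: [0.539, -0.0469, 0.2312]
ee_rot: [0.117, 0.697, -0.117, 0.697]
ft_force: [0.2, 1.2, 0.8]
grip_width: 0.003
time_s: 3.1
ee_pos: [0.5387, -0.0449, 0.2313]
ee_rot: [-0.56, -0.431, 0.56, -0.431]
ft_force: [-0.3, 0.4, -0.2]
grip_width: -0.003
t 3.1 h mm [ -0.39 -10.09 231.25] F hx,hy,z [-0.44  0.32 -0.16] grip -0.00295271721590938
[ 0.1571 -0.0001  0.0063]
[101.2535   0.4056  -0.0854] [-0.3425  0.4223 -0.1611]
```

```bash
python3 -m creep '[[[25,0,0,0,0,0],[25,0,0,0,0,0],[25,0,0,0,0,0],[20,0,0,0,0,0],[6,0,0,0,0,0],[0,0,0,0,0,0],[0,0,0,0,0,0]]]'
python3 - <<'E'
from h import *
hs()
t,s=eyes.camera('top')[155:235,225:315,::-1],eyes.camera('side')[125:220,210:310,::-1]
f=lambda a:cv2.resize(a,(400,int(a.shape[0]*400/a.shape[1])),interpolation=cv2.INTER_CUBIC)
a,b=f(t),f(s); c=np.zeros((400,800,3),np.uint8); c[:a.shape[0],:400]=a; c[:b.shape[0],400:]=b
cv2.imwrite("pics/c2.png",c)
E
```

```text
time_s: 3.68
ee_pos: [0.539, -0.0453, 0.1308]
ee_rot: [0.561, 0.43, -0.561, 0.43]
ft_force: [0.2, 0.2, 0.8]
grip_width: 0.0
t 3.6833 h mm [ -0.02 -10.36 130.76] F hx,hy,z [0.14 0.2  0.81] grip 0.0003773120293419926
```

View pics/c2.png

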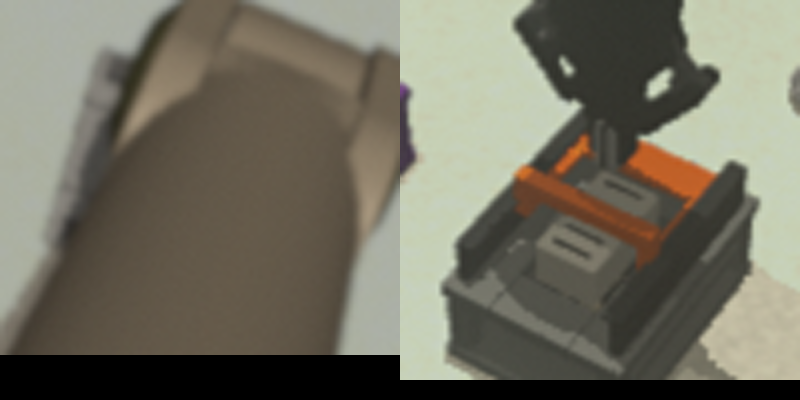

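Side crop: the closed fingertips, at (615,165), stand over the open window between the bar and the tongue, with the cap at (625,190) below them. I'll descend now.

```bash
python3 -m creep '[[[15,0,0,0,0,0],[14,0,0,0,0,0],[3,0,0,0,0,0],[0,0,0,0,0,0],[0,0,0,0,0,0]]]'
python3 -m creep '[[[1,0,0,0,0,0],[1,0,0,0,0,0],[1,0,0,0,0,0],[1,0,0,0,0,0],[1,0,0,0,0,0],[1,0,0,0,0,0],[0,0,0,0,0,0],[0,0,0,0,0,0]]]'
python3 -c "from h import *;hs()"
```

```text
time_s: 4.2
ee_pos: [0.5392, -0.045, 0.0992]
ee_rot: [0.561, 0.43, -0.561, 0.431]
ft_force: [-0.6, -0.1, 0.3]
grip_width: -0.002
time_s: 4.87
ee_pos: [0.539, -0.0449, 0.0924]
ee_rot: [0.561, 0.43, -0.561, 0.431]
ft_force: [-0.2, 0.8, 5.3]
grip_width: -0.004
t 4.8667 h mm [-0.12 -9.95 92.41] F hx,hy,z [-0.43  0.75  5.34] grip -0.0039039134314867207
```

```bash
for i in 1; do python3 -m creep '[[[0.7,0,0,0,0,0],[0,0,0,0,0,0]]]' | egrep 'pos|force'; python3 -m creep '[[[0.7,0,0,0,0,0],[0,0,0,0,0,0]]]' | egrep 'pos|force'; python3 -m creep '[[[0.7,0,0,0,0,0],[0,0,0,0,0,0]]]' | egrep 'pos|force';  done
```

```text
ee_pos: [0.539, -0.0449, 0.0916]
ft_force: [0.3, 0.5, 4.9]
ee_pos: [0.539, -0.0449, 0.0909]
ft_force: [0.0, 1.0, 4.8]
ee_pos: [0.539, -0.0449, 0.0903]
ft_force: [-0.2, 1.2, 8.0]
```

```bash
python3 -m creep '[[[0,0,0,0,0,0],[0,0,0,0,0,0]]]' | egrep 'pos|force'; python3 -m creep '[[[0.3,0,0,0,0,0],[0,0,0,0,0,0]]]' | egrep 'pos|force'; python3 -c "from h import *;hs()"
```

```text
ee_pos: [0.539, -0.0449, 0.0904]
ft_force: [0.1, 0.6, 7.2]
ee_pos: [0.539, -0.0449, 0.0902]
ft_force: [-0.9, 1.1, 8.4]
t 5.7 h mm [-0.13 -9.98 90.18] F hx,hy,z [-1.14  0.82  8.43] grip 0.002742907137221104
```

```bash
python3 -m creep '[[[0.4,0,0,0,0,0],[0,0,0,0,0,0]]]' | egrep 'pos|force'; python3 -m creep '[[[0.3,0,0,0,0,0],[0,0,0,0,0,0],[0,0,0,0,0,0]]]' | egrep 'pos|force'; python3 -c "from h import *;hs()"
```

```text
ee_pos: [0.539, -0.0449, 0.0899]
ft_force: [-2.0, 0.5, 10.7]
ee_pos: [0.539, -0.0449, 0.0897]
ft_force: [-0.5, 0.3, 10.5]
t 6.1167 h mm [ -0.1  -10.02  89.72] F hx,hy,z [-0.6   0.17 10.52] grip -0.0009331280315438727
```

```bash
python3 -m creep '[[[0.4,0,0,0,0,0],[0,0,0,0,0,0],[0,0,0,0,0,0]]]' | egrep 'force'; python3 -c "from h import *;hs()"; python3 -m creep '[[[0,0,-1,0,0,0],[0,0,-1,0,0,0],[0,0,-1,0,0,0]]]' | egrep 'force'; python3 -c "from h import *;hs()";  python3 -m creep '[[[0,0,-1,0,0,0],[0,0,-1,0,0,0],[0,0,-1,0,0,0]]]' | egrep 'force'; python3 -c "from h import *;hs()"
```

```text
ft_force: [-2.0, 1.7, 13.0]
t 6.3667 h mm [-0.1  -9.97 89.45] F hx,hy,z [-2.39  1.13 12.97] grip -0.0014320093390036146
ft_force: [-4.2, -8.7, 13.5]
t 6.6167 h mm [-0.11 -9.64 89.45] F hx,hy,z [-1.83 -9.52 13.54] grip 0.002238274044751183
ft_force: [-3.0, -8.5, 13.8]
t 6.8667 h mm [ 0.13 -7.2  89.48] F hx,hy,z [-0.72 -8.95 13.78] grip 0.0013509225748892476
```

```bash
for i in 1; do python3 -m creep '[[[0,0,-1,0,0,0],[0,0,-1,0,0,0],[0,0,-1,0,0,0],[0,0,-1,0,0,0]]]' >/dev/null; python3 -c "from h import *;hs()";  python3 -m creep '[[[0,0,-1,0,0,0],[0,0,-1,0,0,0],[0,0,-1,0,0,0]]]' >/dev/null; python3 -c "from h import *;hs()"; done
```

```text
t 7.2 h mm [ 0.32 -3.18 89.5 ] F hx,hy,z [ -0.47 -10.31  12.85] grip 0.001499300953272927
t 7.45 h mm [ 0.39 -0.18 89.53] F hx,hy,z [ 0.4  -8.89 13.66] grip 0.0036595047572866844
```

```bash
for i in 1; do python3 -m creep '[[[0,0,-1,0,0,0],[0,0,-1,0,0,0]]]' >/dev/null; python3 -c "from h import *;hs()";  python3 -m creep '[[[0,0,-1,0,0,0],[0,0,-1,0,0,0]]]' >/dev/null; python3 -c "from h import *;hs()";python3 -m creep '[[[0,0,-1,0,0,0],[0,0,-1,0,0,0]]]' >/dev/null; python3 -c "from h import *;hs()"; done
```

```text
t 7.6167 h mm [ 0.39  1.86 89.5 ] F hx,hy,z [ -0.8  -10.17  13.01] grip -0.0006461155287645204
t 7.7833 h mm [ 0.4   3.48 89.5 ] F hx,hy,z [  0.32 -11.55  13.47] grip -0.0014269326009655565
t 7.95 h mm [ 0.43  5.22 89.52] F hx,hy,z [ -0.14 -11.64  13.13] grip -0.0010013812897080089
```

```bash
for i in 1; do python3 -m creep '[[[0,0,-1,0,0,0],[0,0,-1,0,0,0]]]' >/dev/null; python3 -c "from h import *;hs()";  python3 -m creep '[[[0,0,-1,0,0,0],[0,0,-1,0,0,0]]]' >/dev/null; python3 -c "from h import *;hs()";python3 -m creep '[[[0,0,-1,0,0,0]]]' >/dev/null; python3 -c "from h import *;hs()"; done
```

```text
t 8.1167 h mm [ 0.48  7.2  89.53] F hx,hy,z [ -0.06 -12.71  14.  ] grip -0.003131919973100771
t 8.2833 h mm [ 0.48  9.24 89.51] F hx,hy,z [ -0.35 -11.95  13.08] grip 0.0023037911212558855
t 8.3667 h mm [ 0.5  10.23 89.51] F hx,hy,z [  0.66 -11.61  13.23] grip -0.0006002092044634334
```

```bash
for i in 1; do python3 -m creep '[[[0,0,-1,0,0,0],[0,0,-1,0,0,0],[0,0,-1,0,0,0]]]' >/dev/null; python3 -c "from h import *;hs()";  python3 -m creep '[[[0,0,-1,0,0,0],[0,0,-1,0,0,0],[0,0,-1,0,0,0]]]' >/dev/null; python3 -c "from h import *;hs()";python3 -m creep '[[[0,0,-1,0,0,0],[0,0,-1,0,0,0],[0,0,-1,0,0,0]]]' >/dev/null; python3 -c "from h import *;hs()"; done
```

```text
t 8.6167 h mm [ 0.5  13.23 89.51] F hx,hy,z [ -0.94 -11.48  12.58] grip -0.00017562016418049567
t 8.8667 h mm [ 0.56 16.24 89.52] F hx,hy,z [  0.18 -11.05  12.4 ] grip 0.00413949707249567
t 9.1167 h mm [ 0.59 19.26 89.51] F hx,hy,z [  1.62 -12.84  13.84] grip 0.0016165832061053513
```

```bash
for i in 1; do python3 -m creep '[[[0,0,-1,0,0,0],[0,0,-1,0,0,0],[0,0,-1,0,0,0]]]' >/dev/null; python3 -c "from h import *;hs()";  python3 -m creep '[[[0,0,-1,0,0,0],[0,0,-1,0,0,0]]]' >/dev/null; python3 -c "from h import *;hs()";python3 -m creep '[[[0,0,-1,0,0,0]]]' >/dev/null; python3 -c "from h import *;hs()"; done
```

```text
t 9.3667 h mm [ 0.61 22.26 89.51] F hx,hy,z [  0.57 -12.41  12.5 ] grip 0.0023820516133999064
t 9.5333 h mm [ 0.66 24.29 89.52] F hx,hy,z [  0.84 -11.64  13.05] grip 0.004412485746205928
t 9.6167 h mm [ 0.64 25.28 89.51] F hx,hy,z [  0.55 -10.29  12.28] grip -0.0005597983031553628
```

Not at the stop yet, so I'll go on in single millimetres and watch for the force to rise.

```bash
for i in 1; do python3 -m creep '[[[0,0,-0.7,0,0,0],[0,0,0,0,0,0]]]' >/dev/null; python3 -c "from h import *;hs()";  python3 -m creep '[[[0,0,-0.7,0,0,0],[0,0,0,0,0,0]]]' >/dev/null; python3 -c "from h import *;hs()";python3 -m creep '[[[0,0,-0.7,0,0,0],[0,0,0,0,0,0]]]' >/dev/null; python3 -c "from h import *;hs()"; done
```

```text
t 9.7833 h mm [ 0.68 26.13 89.52] F hx,hy,z [  1.78 -10.11  12.52] grip -0.0022900585534306175
t 9.95 h mm [ 0.67 26.74 89.51] F hx,hy,z [  1.24 -10.64  12.02] grip 3.338835862355561e-05
t 10.1167 h mm [ 0.65 26.81 89.51] F hx,hy,z [  0.74 -13.52  12.34] grip 0.0008390022664834767
```

The stop is reached at 26.8 mm: the fingers stopped advancing and the force rose by 3 N, with about 24 mm of travel since first touching the bar. I'll back off and lift.

```bash
python3 -m creep '[[[0,0,1,0,0,0],[0,0,1,0,0,0],[0,0,1,0,0,0],[0,0,1,0,0,0],[-1,0,1,0,0,0],[-1,0,1,0,0,0],[-1,0,1,0,0,0],[-3,0,0,0,0,0]]]' >/dev/null; python3 -c "from h import *;hs()"
python3 -m creep '[[[-10,0,0,0,0,0],[-20,0,0,0,0,0],[-30,0,0,0,0,0],[-40,0,0,0,0,0],[-40,0,0,0,0,0],[0,40,0,0,0,0],[0,40,0,0,0,0],[0,40,0,0,0,0],[0,40,0,0,0,0],[0,0,0,0,0,0],[0,0,0,0,0,0]]]' 
python3 - <<'E'
from h import *
hs()
T=eyes.camera('top')[:,:,::-1]; cv2.imwrite("pics/top3.png",T); t=T[155:235,225:315]; S=eyes.camera('side')[:,:,::-1]; cv2.imwrite("pics/side3.png",S); s=S[145:240,210:310]
f=lambda a:cv2.resize(a,(400,int(a.shape[0]*400/a.shape[1])),interpolation=cv2.INTER_CUBIC)
a,b=f(t),f(s); c=np.zeros((400,800,3),np.uint8); c[:a.shape[0],:400]=a; c[:b.shape[0],400:]=b
cv2.imwrite("pics/c3.png",c)
E
```

```text
t 10.7833 h mm [-0.93 23.53 94.38] F hx,hy,z [-0.47 -0.36 -0.24] grip -0.0030790143550036833
time_s: 11.7
ee_pos: [0.703, -0.0543, 0.2344]
ee_rot: [-0.561, -0.43, 0.562, -0.43]
ft_force: [0.2, 0.4, -0.4]
grip_width: -0.0
t 11.7 h mm [160.72  23.42 234.44] F hx,hy,z [ 0.14  0.44 -0.37] grip -6.844539624361542e-05
```

View pics/c3.png

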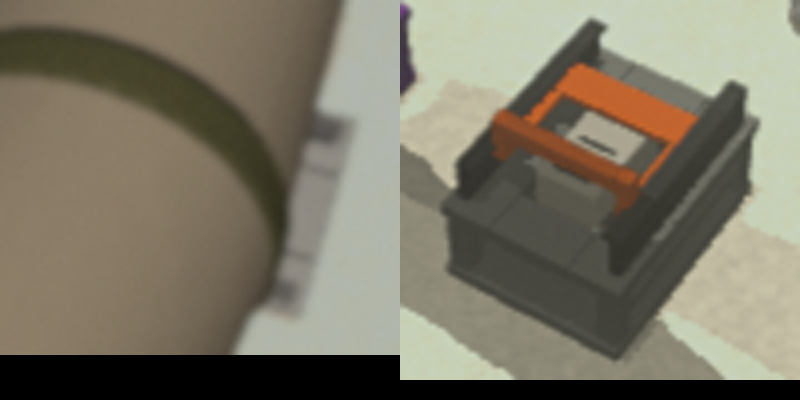

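View pics/side3.png

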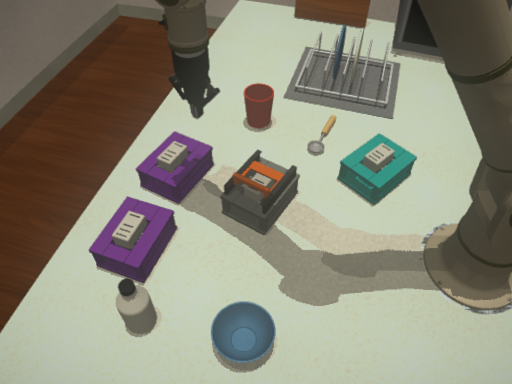

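The side crop shows the bar advanced from (519,90) to about (497,113), with the tongue covering the cap's rear. In the full side view the cup (258,105), soap (136,305), bowl (243,332) and spoon (320,135) are where they were. I'll check the keeper travel and the bystanders numerically.

```bash
python3 - <<'E'
from h import *
A,B=(cv2.imread(f"pics/side{i}.png") for i in (0,3))
S=lambda x,y:((x-400+.5)/4-.5+210,(y+.5)/4-.5+145)
for o,n,z in ((S(519,90),S(497,114),.1205),(S(660,150),S(637,176),.1205),(S(592,42),S(572,66),.09),(S(716,95),S(696,119),.09)):
    p=plane('side',[o,n],z); print("shift along Y, X mm",1e3*(p[1]-p[0])@Y,1e3*(p[1]-p[0])@X)
o=[]
for im in (A,B):
    m=cv2.inRange(cv2.cvtColor(im,cv2.COLOR_BGR2HSV),(5,130,80),(25,255,255)); k=np.zeros_like(m); k[145:240,210:310]=m[145:240,210:310]
    ys,xs=np.nonzero(k); o.append((xs.mean(),ys.mean()))
p=plane('side',o,.1); print("mask",1e3*(p[1]-p[0])@Y)
for nm,(x,y) in dict(cup=(258,105),soap=(136,305),bowl=(243,332),spoon=(320,135)).items():
    t=A[y-22:y+22,x-18:x+18]; w=B[y-30:y+30,x-26:x+26]; r=cv2.matchTemplate(w,t,cv2.TM_CCOEFF_NORMED); _,v,_,l=cv2.minMaxLoc(r); print(nm,"px shift",l[0]-8,l[1]-8,round(v,3))
E
```

```text
shift along Y, X mm 23.675827675402 0.009197549317643328
shift along Y, X mm 24.642993690737935 0.8792611681248181
shift along Y, X mm 25.38965664894945 -0.8752075742023896
shift along Y, X mm 24.73011525183549 0.3045579715700031
mask 23.578261147839658
cup px shift 0 0 1.0
soap px shift 0 0 1.0
bowl px shift 0 0 0.996
spoon px shift 0 0 1.0
```

```bash
python3 -c "
from plant import bot
print(bot.job_done())"
```

```text
the job is handed in; nothing more can be done
None
```

I pressed the filter down and slid the orange keeper home to its stop, then let go and handed the job in at about 12 s of the 51 s allowed. `bot.job_done()` gives no verdict, so the result below rests on my own checks.

- **Pressing:** I pressed the cap with closed fingers to about 5.5 mm, at roughly 13 N. That was past the rubber seat, which I met at about 4.5 mm, and the keeper was still open.
- **Sliding:** I slid the fingers along the cap in +y and pushed the bar until it stopped. The tongue passed over the cap without jamming.
- **Forces:** The highest wrist readings were about 14 N down and 13.5 N sideways. Sideways drag on the cap was higher than I expected, about 9 N, so I estimate about 17 N on the filter. Only about 2 to 4 N of the sideways force went into the keeper.
- **Keeper travel:** After backing off, the side view gives 23.6 to 25.4 mm, which agrees with the 24 mm stop.
- **Bystanders:** The cup, soap, bowl and spoon show no pixel shift in the side view.

**Not checked:** I did not measure the filter's depth after release. I infer it is held from the tongue visibly lying over the cap, and from having pressed to 5.5 mm. The arm blocked the last top view, so the final checks come from the side camera only.

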